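# Find the unglued pegs of the drying rack

## Robot

A 6-joint arm with a two-finger parallel gripper is mounted at the origin on a cart in front of the work surface, level with it; the furniture and walls round the work are solid. World frame = base frame: x ahead of the robot, y to its left, z up, the work surface at z = 0. Lengths are in m, angles in rad, forces in N, time in s.
With the tool pointing down it reaches from about 0.35 to 0.875 m from the base axis. Payload 4.2 kg.
Tool frame: the origin (TCP) lies on the centre line of the jaws, within the pads' length; the fingertips stand robot.tip_extent ahead of it and the grasp point (between the pads) lies 11 mm behind it (robot.tip_extent is the distance from the TCP to the fingertips, in m); z points along the fingers, y is the line along which they close (so a half turn about z gives the same grasp; the last joint's range is limited). The gripper opens to 87 mm and grips with 3 to 60 N. Pads are 19 mm wide; open, the fingers measure 117 mm over their backs; the gripper's body (75 mm by 190 mm) begins 51 mm behind the grasp point.
Start: joints at [1.415, 0.385, 0.008, 0, -1.194, -0.259], TCP at [0.252, 0.572, 0.231] pointing down, gripper open.
Joint ranges: [-3.14, 3.14], [-1.21, 2.06], [-1.07, 1.41], [-3.16, 2.05], [-2.99, -0.16], [-3.1, 3.1]. Speed limits (rad/s): [2.79, 2.79, 3.14, 3.14, 3.14, 3.14].

## Interface

Orientations are given as [roll, pitch, yaw] about the fixed x, y, z axes, in that order (R = Rz(yaw) Ry(pitch) Rx(roll)).
In Python, from plant import state, viewer, job, robot gives the robot as it stands.
- The arm moves only by the tool apply_moves, never from a script. Its argument "deltas" is a list of rows, each a list of 7 numbers: the opening, from 0 (shut) to 1 (fully open), then the shift along the world's x, y, z as a fraction of full scale, then the turn, a rotation vector about the world's x, y, z as a fraction of full scale. A call has 1 to 5 rows; each row is the pose to reach, as a shift and turn from the pose commanded when the call began, turning the shorter way round; what a row does not reach only later rows make up. Full scale, the value 1, is 500 mm for a shift and 180 degrees for a turn. A row lasts 1/12 s, in which the tool goes at most 41.7 mm and 7.16 degrees, less where a joint would pass 70% of its speed; a pose out of reach is approached as far as the arm can. A call with a number of a shift or a turn outside -1 to 1 is refused whole. A call with a gripper value outside its range is refused whole. The fingers move at their own pace and stop on an object; "force" is the grip in N (left out, the last holds). Time passes only in rows, so rows that repeat a pose let the fingers close. It gives the time, the measured TCP pose, the force, the opening and the grip force at its end, in the units of the state.
- state(): the state, without advancing time (a new reading comes with each control period).
- viewer.grab_frame(name): name is "side" or "top"; returns the picture (384x512x3 uint8, blue, green, red); there is no depth.
- viewer.camera_info(name): a dict with "camera_matrix" (3x3 intrinsics, pixels), "k1" (the pictures are not rectified: a ray, as slopes to the right and down, at radius r is drawn at 1 + k1 r^2 times it, then the intrinsics apply), "R" (3x3) and "t" (3): a world point X has camera coordinates R X + t. Camera axes: x right, y down, z forward; pixel columns grow to the right and rows downward; lengths in m; the calibration is good to about 2 mm. A picture is of the moment at which its call begins. camera_info takes no time and is no camera call.
- job.close_job(): hands the job in; it is judged then, once.
The state is a dict: "t": time; "joint_positions": joint angles; "dq": joint speeds; "effort": joint torques, N m; "eef_pos": TCP position; "tool_rot": TCP orientation; "force": force on the tool from outside, world axes, zero at the start; "torque": the same for the moment, N m; "width": opening from 0.0 (shut) to 1.0 (fully open); "gripper_force": force on a finger pad.
Only numpy, scipy, OpenCV 4.12 (cv2) and the standard library are available. Lean on these libraries where they do the work, as an engineer would, in place of code of your own. Each camera call takes 0.05 s, during which the arm holds its last target. There are 200 camera calls.

## Task

Two of the four pegs of the wooden drying rack have come unglued and rock in their sockets; the other two are still firm. Push the pegs from side to side to feel which two are loose, pull those two out of the rack and stand them in the white cutlery caddy, to be glued later. Leave the caddy standing and the other things on the worktop where they are.

Things in the scene. Friction and masses are not known exactly. Their poses are not given: they have to be found in the camera images.
- rack: Beech drying rack, fixed to the worktop by its feet: plank 104 deep (its x) x 268 wide (its y) x 42 mm high, with a low collar round each peg up to 48 mm; origin at the centre of its underside. Four upright pegs in a row at y = -93, -31, 31 and 93 mm, x = 0. Their sockets go down to 8 mm above the worktop.
- caddy: White stoneware cutlery caddy with two blue lines, loose, 0.9 kg, open on top, 84 (its x) x 156 (its y) x 100 mm high, walls and floor 6 mm thick; origin at the centre of its underside. A divider across the middle makes two cells, each 72 (x) x 69 mm (y), centred at y = -37.5 and y = +37.5 mm. A peg stood in a cell leans against the rim.
- peg_1: One of four round pegs of light-brown wood that look alike, 15 mm thick, 145 mm long, 35 g, with a narrow glue groove near the foot; origin at the centre of its foot, z along the peg. The foot stands on the socket's floor, so 40 mm of the peg is inside the rack and 105 mm shows above the collar. Upright at the start, whether loose or firm.
- top_1 (a point): Centre of the top end of peg_1, 145 mm from its foot. A firm peg gives less than 3 mm here when pushed sideways with 10 N and cannot be pulled out. A loose one tips by 10 to 15 mm here, either way and in any direction, with almost no force, until it meets the side of its socket; let go, it may stand up again or stay tipped. It lifts out freely.
- peg_2: One of four round pegs of light-brown wood that look alike, 15 mm thick, 145 mm long, 35 g, with a narrow glue groove near the foot; origin at the centre of its foot, z along the peg. The foot stands on the socket's floor, so 40 mm of the peg is inside the rack and 105 mm shows above the collar. Upright at the start, whether loose or firm.
- top_2 (a point): Centre of the top end of peg_2, 145 mm from its foot. A firm peg gives less than 3 mm here when pushed sideways with 10 N and cannot be pulled out. A loose one tips by 10 to 15 mm here, either way and in any direction, with almost no force, until it meets the side of its socket; let go, it may stand up again or stay tipped. It lifts out freely.
- peg_3: One of four round pegs of light-brown wood that look alike, 15 mm thick, 145 mm long, 35 g, with a narrow glue groove near the foot; origin at the centre of its foot, z along the peg. The foot stands on the socket's floor, so 40 mm of the peg is inside the rack and 105 mm shows above the collar. Upright at the start, whether loose or firm.
- top_3 (a point): Centre of the top end of peg_3, 145 mm from its foot. A firm peg gives less than 3 mm here when pushed sideways with 10 N and cannot be pulled out. A loose one tips by 10 to 15 mm here, either way and in any direction, with almost no force, until it meets the side of its socket; let go, it may stand up again or stay tipped. It lifts out freely.
- peg_4: One of four round pegs of light-brown wood that look alike, 15 mm thick, 145 mm long, 35 g, with a narrow glue groove near the foot; origin at the centre of its foot, z along the peg. The foot stands on the socket's floor, so 40 mm of the peg is inside the rack and 105 mm shows above the collar. Upright at the start, whether loose or firm.
- top_4 (a point): Centre of the top end of peg_4, 145 mm from its foot. A firm peg gives less than 3 mm here when pushed sideways with 10 N and cannot be pulled out. A loose one tips by 10 to 15 mm here, either way and in any direction, with almost no force, until it meets the side of its socket; let go, it may stand up again or stay tipped. It lifts out freely.
- canister: Cream stoneware canister with brown stripes and a red knob, loose, 125 mm across and 171 mm high; bystander, origin under its centre
- coffee_press: Blue floral coffee press, loose, 81 x 109 x 185 mm; bystander, origin under its centre
- cup: Small cream china cup, loose, 54 x 69 x 34 mm; bystander, origin under its centre
- soap: Washing-up liquid bottle with an orange cap, loose, 50 x 83 x 256 mm; bystander, origin under its centre
- spoon: Teaspoon, loose, 134 mm long; bystander lying at the front of the worktop

How it is judged:
On the way:
1. a loose peg has been tipped in its socket by the push of a finger, while its foot is still at the bottom (((angle between peg_1's own z axis and vertical between 0.06 and 0.15 rad and z of peg_1 in the frame of rack below 0.014 m and contact force between the fingers and peg_1 above 0.2 N) or (angle between peg_2's own z axis and vertical between 0.06 and 0.15 rad and z of peg_2 in the frame of rack below 0.014 m and contact force between the fingers and peg_2 above 0.2 N) or (angle between peg_3's own z axis and vertical between 0.06 and 0.15 rad and z of peg_3 in the frame of rack below 0.014 m and contact force between the fingers and peg_3 above 0.2 N) or (angle between peg_4's own z axis and vertical between 0.06 and 0.15 rad and z of peg_4 in the frame of rack below 0.014 m and contact force between the fingers and peg_4 above 0.2 N))), for 0.05 s.
At the end, for the whole second after the job is handed in: The two loose pegs stand in the caddy (foot inside its walls and less than 35 mm above its underside, peg within 50 degrees of upright), at rest and let go; the two firm pegs are still upright in the rack; the caddy is upright (((x of peg_1 in the frame of caddy between -0.04 and 0.04 m and y of peg_1 in the frame of caddy between -0.076 and 0.076 m and z of each of peg_1, peg_2 in the frame of caddy below 0.035 m and angle between each of peg_1, peg_2's own z axis and vertical below 0.9 rad and x of peg_2 in the frame of caddy between -0.04 and 0.04 m and y of peg_2 in the frame of caddy between -0.076 and 0.076 m and z of each of peg_3, peg_4 in the frame of rack below 0.014 m and angle between each of peg_3, peg_4's own z axis and vertical below 0.15 rad) or (x of peg_1 in the frame of caddy between -0.04 and 0.04 m and y of peg_1 in the frame of caddy between -0.076 and 0.076 m and z of each of peg_1, peg_3 in the frame of caddy below 0.035 m and angle between each of peg_1, peg_3's own z axis and vertical below 0.9 rad and x of peg_3 in the frame of caddy between -0.04 and 0.04 m and y of peg_3 in the frame of caddy between -0.076 and 0.076 m and z of each of peg_2, peg_4 in the frame of rack below 0.014 m and angle between each of peg_2, peg_4's own z axis and vertical below 0.15 rad) or (x of peg_1 in the frame of caddy between -0.04 and 0.04 m and y of peg_1 in the frame of caddy between -0.076 and 0.076 m and z of each of peg_1, peg_4 in the frame of caddy below 0.035 m and angle between each of peg_1, peg_4's own z axis and vertical below 0.9 rad and x of peg_4 in the frame of caddy between -0.04 and 0.04 m and y of peg_4 in the frame of caddy between -0.076 and 0.076 m and z of each of peg_2, peg_3 in the frame of rack below 0.014 m and angle between each of peg_2, peg_3's own z axis and vertical below 0.15 rad) or (x of peg_2 in the frame of caddy between -0.04 and 0.04 m and y of peg_2 in the frame of caddy between -0.076 and 0.076 m and z of each of peg_2, peg_3 in the frame of caddy below 0.035 m and angle between each of peg_2, peg_3's own z axis and vertical below 0.9 rad and x of peg_3 in the frame of caddy between -0.04 and 0.04 m and y of peg_3 in the frame of caddy between -0.076 and 0.076 m and z of each of peg_1, peg_4 in the frame of rack below 0.014 m and angle between each of peg_1, peg_4's own z axis and vertical below 0.15 rad) or (x of peg_2 in the frame of caddy between -0.04 and 0.04 m and y of peg_2 in the frame of caddy between -0.076 and 0.076 m and z of each of peg_2, peg_4 in the frame of caddy below 0.035 m and angle between each of peg_2, peg_4's own z axis and vertical below 0.9 rad and x of peg_4 in the frame of caddy between -0.04 and 0.04 m and y of peg_4 in the frame of caddy between -0.076 and 0.076 m and z of each of peg_1, peg_3 in the frame of rack below 0.014 m and angle between each of peg_1, peg_3's own z axis and vertical below 0.15 rad) or (x of peg_3 in the frame of caddy between -0.04 and 0.04 m and y of peg_3 in the frame of caddy between -0.076 and 0.076 m and z of each of peg_3, peg_4 in the frame of caddy below 0.035 m and angle between each of peg_3, peg_4's own z axis and vertical below 0.9 rad and x of peg_4 in the frame of caddy between -0.04 and 0.04 m and y of peg_4 in the frame of caddy between -0.076 and 0.076 m and z of each of peg_1, peg_2 in the frame of rack below 0.014 m and angle between each of peg_1, peg_2's own z axis and vertical below 0.15 rad)) and linear speed of each of peg_1, peg_2, peg_3, peg_4 below 0.03 m/s and angle between caddy's own z axis and vertical below 0.1 rad and linear speed of caddy below 0.02 m/s); the robot touches nothing.
It fails at once if the caddy is tipped by more than 25 degrees (angle between caddy's own z axis and vertical above 0.44 rad).
It fails at once if a bystander (canister, coffee press, cup, soap bottle, teaspoon) is moved by more than 30 mm (distance of any of canister, coffee_press, cup, soap, spoon from where it was at the start of the episode above 0.03 m).
It also fails if it takes over 72 s, if anything falls off the work surface, if the arm or the gripper's body presses on something with over 40 N, if the wrist force passes 120 N, or if a joint passes its speed limit or range.

## Working session

There is one attempt and no reset: what is moved stays moved. The work goes in short steps, Python scripts to look and compute and a tool call to move; the robot and the scene stay as the last step left them, time stands still between calls to the robot, and variables do not carry over. Pictures are saved under pics/ and viewed, at most 10 in all, crops included, and the job is handed in when it is done.

Besides the shell and the picture viewer there is one more tool, called after "Request:" as name(argument=value, ...), one argument or row to a line, values as JSON. apply_moves: Moves the arm, as the interface text tells. Shift numbers are shares of 500 mm and turn numbers shares of 180 degrees, none past 1 either way. Its arguments: {"type":"object","properties":{"deltas":{"type":"array","items":{"type":"array","items":{"type":"number"}}},"force":{"type":"number"}},"required":["deltas"]}

```bash
mkdir -p pics; ls; python3 - <<'E'
from plant import state, viewer, job, robot
import cv2
print(state()); print(robot.tip_extent)
for n in ("side","top"):
    cv2.imwrite(f"pics/{n}0.png",viewer.grab_frame(n)); print(n,viewer.camera_info(n))
E
```

```text
pics
{'t': 0.0, 'joint_positions': array([ 1.41462125e+00,  3.85546904e-01,  6.58911617e-03, -4.93830712e-04,
       -1.19398170e+00, -2.58599650e-01]), 'dq': array([-3.21940894e-04, -1.34450501e-03, -3.94379322e-04, -9.54316905e-04,
       -3.88974228e-05,  7.77542078e-04]), 'effort': array([ 4.54885640e-04, -3.90663671e+01,  1.87404585e+01,  4.21973571e+00,
        1.09541687e-02, -1.95192233e-04]), 'eef_pos': array([0.25161119, 0.57146359, 0.22945181]), 'tool_rot': array([ 3.13940338e+00, -1.04536892e-04, -4.14956812e-01]), 'force': array([-0.61892494, -1.14661986, -0.4510972 ]), 'torque': array([ 0.03188121, -0.04402254, -0.0332085 ]), 'gripper_force': 0.0, 'width': 0.9991812305122005}
0.008
side {'camera_matrix': array([[391.3174908 ,   0.        , 252.11026058],
       [  0.        , 391.3174908 , 194.66654244],
       [  0.        ,   0.        ,   1.        ]]), 'k1': -0.06121777115204848, 'R': array([[ 0.88997873, -0.4558139 , -0.01309759],
       [-0.28338914, -0.53035956, -0.79900522],
       [ 0.35725125,  0.71480936, -0.60118144]]), 't': array([-0.4528501 ,  0.26758999,  1.04929822])}
top {'camera_matrix': array([[471.72615768,   0.        , 253.39093584],
       [  0.        , 471.72615768, 189.26553701],
       [  0.        ,   0.        ,   1.        ]]), 'k1': -0.09074445197983899, 'R': array([[ 0.4404924 , -0.89768704,  0.01115441],
       [-0.75994837, -0.37946172, -0.52771894],
       [ 0.47795912,  0.22397941, -0.84934581]]), 't': array([-0.22511841,  0.48777691,  1.45710023])}
```

View pics/side0.png

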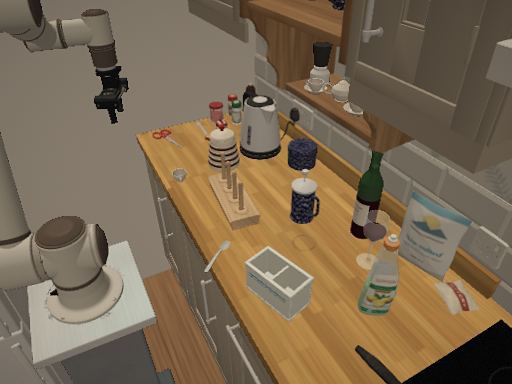

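View pics/top0.png

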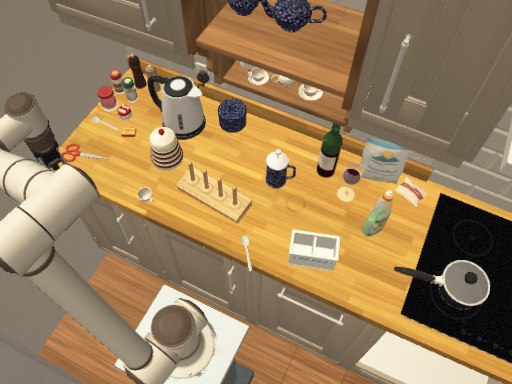

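```bash
cat > h.py <<'E'
import numpy as np, cv2
from plant import state, viewer, job, robot
def ray(n,px):
    c=viewer.camera_info(n); K=c["camera_matrix"]
    d=(np.array(px,float)-K[:2,2])/K[0,0]; r=np.linalg.norm(d); u=r
    for _ in range(20): u=r/(1+c["k1"]*u*u)
    d=d*(u/r if r else 1)
    R=c["R"]; return -R.T@c["t"], R.T@np.array([*d,1.])
def onz(n,px,z):
    o,d=ray(n,px); return o+d*(z-o[2])/d[2]
def proj(n,X):
    c=viewer.camera_info(n); K=c["camera_matrix"]; p=c["R"]@np.array(X)+c["t"]; s=p[:2]/p[2]
    return s*(1+c["k1"]*(s@s))*K[0,0]+K[:2,2]
def tri(a,b):
    A=[];B=[]
    for n,p in (("side",a),("top",b)):
        o,d=ray(n,p); d/=np.linalg.norm(d); M=np.eye(3)-np.outer(d,d); A.append(M);B.append(M@o)
    A=np.vstack(A);B=np.hstack(B); x,*_=np.linalg.lstsq(A,B,rcond=None); return x
def st():
    s=state(); print("t",round(s["t"],2),"p",s["eef_pos"].round(4),"r",s["tool_rot"].round(3),"F",s["force"].round(2),"w",round(s["width"],3),"g",round(s["gripper_force"],2))
E
python3 - <<'E'
from h import *
s=cv2.imread("pics/side0.png");t=cv2.imread("pics/top0.png")
def crop(im,x,y,w,h,f): return cv2.resize(im[y:y+h,x:x+w],None,fx=f,fy=f,interpolation=cv2.INTER_CUBIC)
a=crop(s,200,145,66,90,6); b=crop(t,170,155,84,66,4.7)
c=np.zeros((540,800,3),np.uint8); c[:540,:396]=a; c[:b.shape[0],400:400+b.shape[1]]=b
cv2.imwrite("pics/c1.png",c)
a=crop(s,240,244,76,76,5);b=crop(t,280,225,66,50,6)
c=np.zeros((400,800,3),np.uint8); c[:380,:380]=a; c[:300,400:796]=b
cv2.imwrite("pics/c2.png",c)
E
```

```text
(no output)
```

View pics/c1.png

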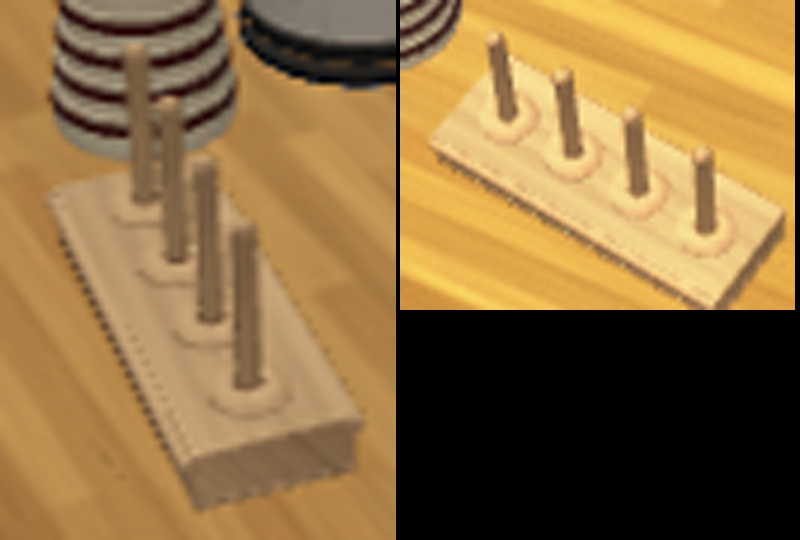

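View pics/c2.png

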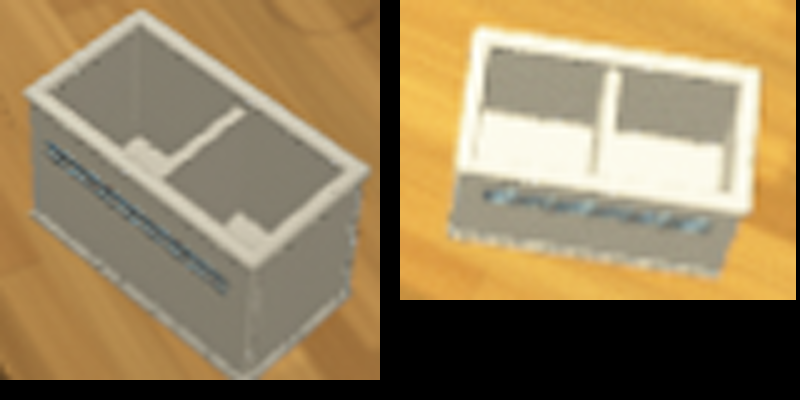

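Side crop: four peg tops at crop (135,48),(171,100),(204,162),(243,228); top crop: (496,38),(563,75),(631,113),(702,153). The caddy's rim corners are visible in both views (c2).

```bash
python3 - <<'E'
from h import *
np.set_printoptions(precision=4,suppress=True)
f=lambda p,o,k:((p[0]+.5)/k-.5+o[0],(p[1]+.5)/k-.5+o[1])
S=[(135,48),(171,100),(204,162),(243,228)];T=[(96,38),(163,75),(231,113),(302,153)]
SB=[(145,200),(176,258),(209,320),(247,384)];TB=[(108,118),(172,154),(237,193),(305,233)]
for i in range(4):
    a=f(S[i],(200,145),6);b=f(T[i],(170,155),4.7)
    print(i,tri(a,b),onz("side",a,.153),onz("top",b,.153), "base",tri(f(SB[i],(200,145),6),f(TB[i],(170,155),4.7)))
S=[(142,15),(30,94),(254,262),(365,170)];T=[(77,31),(60,172),(348,209),(357,70)]
P=[]
for i in range(4):
    a=f(S[i],(240,244),5);b=f(T[i],(280,225),6)
    print("caddy",tri(a,b),onz("side",a,.1),onz("top",b,.1))
# grey edges dims
P=np.array([onz("top",f(b,(280,225),6),.1) for b in T]);Q=np.array([onz("side",f(b,(240,244),5),.1) for b in S])
for P in (P,Q): print(P.mean(0),[np.linalg.norm(P[i]-P[i-3]) for i in range(4)],np.arctan2(*(P[3]-P[0])[:2]))
# bystanders tops rough
for n,p,z in(("canister","x",0),): pass
print("press base side",onz("side",(303,218),0),"top knob",onz("top",(281,155),.18),"canister top",onz("top",(164,132),.171),"soap",onz("top",(388,198),.25),onz("top",(375,230),0),"cup",onz("top",(145,194),.03),"spoon",onz("top",(245,240),0),onz("top",(250,268),0))
E
```

```text
0 [0.5269 0.2543 0.1576] [0.53   0.2616 0.153 ] [0.5292 0.2563 0.153 ] base [0.5257 0.2546 0.0527]
1 [0.5213 0.1941 0.1573] [0.5251 0.2011 0.153 ] [0.5225 0.1957 0.153 ] base [0.5189 0.1943 0.0517]
2 [0.5145 0.1348 0.1544] [0.5151 0.1366 0.153 ] [0.5155 0.1354 0.153 ] base [0.511  0.1332 0.051 ]
3 [0.5082 0.0739 0.1521] [0.5071 0.0724 0.153 ] [0.5082 0.0737 0.153 ] base [0.5031 0.0703 0.0527]
caddy [ 0.4762 -0.1602  0.0987] [ 0.4753 -0.1615  0.1   ] [ 0.4757 -0.1604  0.1   ]
caddy [ 0.3949 -0.1863  0.1011] [ 0.3969 -0.1848  0.1   ] [ 0.3938 -0.1864  0.1   ]
caddy [ 0.4392 -0.334   0.1067] [ 0.4422 -0.3296  0.1   ] [ 0.4424 -0.3339  0.1   ]
caddy [ 0.5194 -0.3087  0.1028] [ 0.5196 -0.3071  0.1   ] [ 0.5223 -0.3087  0.1   ]
[ 0.4585 -0.2473  0.1   ] [np.float64(0.08589995499429143), np.float64(0.15534232090567007), np.float64(0.08372592047101134), np.float64(0.15543675367974075)] 2.8373664156304295
[ 0.4585 -0.2458  0.1   ] [np.float64(0.08171790681691192), np.float64(0.1516840271728996), np.float64(0.0806265696008038), np.float64(0.15224580482363562)] 2.8458470933681794
press base side [ 0.6921 -0.0104  0.    ] top knob [ 0.6823 -0.0198  0.18  ] canister top [0.5938 0.4001 0.171 ] soap [ 0.6339 -0.4034  0.25  ] [ 0.6565 -0.4139  0.    ] cup [0.4044 0.3883 0.03  ] spoon [ 0.415  -0.0144  0.    ] [ 0.3285 -0.0767  0.    ]
```

Request:
apply_moves(
  deltas=[
    [0.4,0.2,-0.2,0.02,0,0,-0.2],
    [0.4,0.277,-0.315,0.02,0,0,-0.2],
    [0.4,0.277,-0.315,0.02,0,0,-0.2],
    [0.4,0.277,-0.315,0.02,0,0,-0.2],
    [0.4,0.277,-0.315,0.02,0,0,-0.2],
  ],
  force=5,
)

```text
t: 0.52
eef_pos: [0.3898, 0.4141, 0.2401]
tool_rot: [3.141, -0.0, -1.045]
force: [0.5, 0.2, -0.4]
width: 0.701
gripper_force: 0.0
```

Request:
apply_moves(
  deltas=[
    [0.4,0.278,-0.315,0,0,0,-0.204],
    [0.4,0.278,-0.315,0,0,0,-0.204],
    [0.4,0.278,-0.315,0,0,0,-0.204],
    [0.4,0.278,-0.315,0,0,0,-0.204],
    [0.4,0.278,-0.315,0,0,0,-0.204],
  ],
)

```text
t: 0.93
eef_pos: [0.5278, 0.2578, 0.2402]
tool_rot: [3.141, -0.0, -1.671]
force: [-0.1, 1.1, -0.2]
width: 0.418
gripper_force: 0.0
```

Request:
apply_moves(
  deltas=[
    [0.4,0,0,0,0,0,0],
    [0.4,0,0,0,0,0,0],
  ],
)

```text
t: 1.1
eef_pos: [0.528, 0.2574, 0.2396]
tool_rot: [3.14, -0.001, -1.669]
force: [-0.2, 0.3, -0.1]
width: 0.4
gripper_force: 0.0
```

```bash
python3 - <<'E'
from h import *
t=viewer.grab_frame("top");s=viewer.grab_frame("side");st()
a=cv2.resize(t[90:250,120:320],None,fx=2,fy=2);b=cv2.resize(s[90:250,160:360],None,fx=2,fy=2)
cv2.imwrite("pics/m1.png",np.hstack([a,b]))
E
```

```text
t 1.2 p [0.5268 0.2595 0.24  ] r [ 3.141 -0.    -1.665] F [-0.28  1.02  0.25] w 0.4 g 0.0
```

View pics/m1.png

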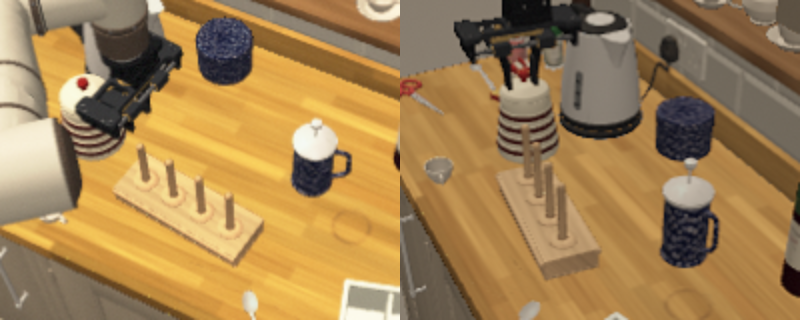

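The picture shows the fingers above the leftmost peg (side crop ~(520,75)), long body across the row, clear of the canister. Descend around the peg.

Request:
apply_moves(
  deltas=[
    [0.4,0,0,-0.08,0,0,0],
    [0.4,0,0,-0.16,0,0,0],
    [0.4,0,0,-0.236,0,0,0],
    [0.4,0,0,-0.236,0,0,0],
  ],
)

```text
t: 1.53
eef_pos: [0.5213, 0.2578, 0.1147]
tool_rot: [3.129, -0.01, -1.664]
force: [-1.7, -0.9, -0.9]
width: 0.402
gripper_force: 0.0
```

Request:
apply_moves(
  deltas=[
    [0.4,0.01,0,0,0,0,0],
    [0.4,0.016,0,0,0,0,0],
    [0.4,0.02,0,0,0,0,0],
    [0.4,0.02,0,0,0,0,0],
  ],
)

```text
t: 1.87
eef_pos: [0.5388, 0.261, 0.1253]
tool_rot: [-3.137, 0.004, -1.664]
force: [-0.0, -0.4, 0.0]
width: 0.401
gripper_force: 0.0
```

Request:
apply_moves(
  deltas=[
    [0.4,0.004,0,0,0,0,0],
    [0.4,0.006,0,0,0,0,0],
    [0.4,0.006,0,0,0,0,0],
  ],
)

```text
t: 2.12
eef_pos: [0.5405, 0.2597, 0.1232]
tool_rot: [-3.141, 0.001, -1.665]
force: [0.0, 0.3, 0.6]
width: 0.399
gripper_force: 0.0
```

Request:
apply_moves(
  deltas=[
    [0.4,0.004,0,0,0,0,0],
    [0.4,0.008,0,0,0,0,0],
    [0.4,0.008,0,0,0,0,0],
    [0.4,0.008,0,0,0,0,0],
  ],
)

```text
t: 2.45
eef_pos: [0.5442, 0.2596, 0.1224]
tool_rot: [3.141, -0.0, -1.665]
force: [1.0, -0.7, 0.8]
width: 0.397
gripper_force: 0.0
```

```bash
python3 - <<'E'
from h import *
t=viewer.grab_frame("top");s=viewer.grab_frame("side");st()
a=cv2.resize(t[135:215,165:265],None,fx=4,fy=4);b=cv2.resize(s[130:210,195:295],None,fx=4,fy=4)
cv2.imwrite("pics/m2.png",np.hstack([a,b]))
E
```

```text
t 2.55 p [0.544  0.2596 0.1224] r [ 3.141 -0.    -1.665] F [-0.06  0.17 -0.23] w 0.399 g 0.0
```

View pics/m2.png

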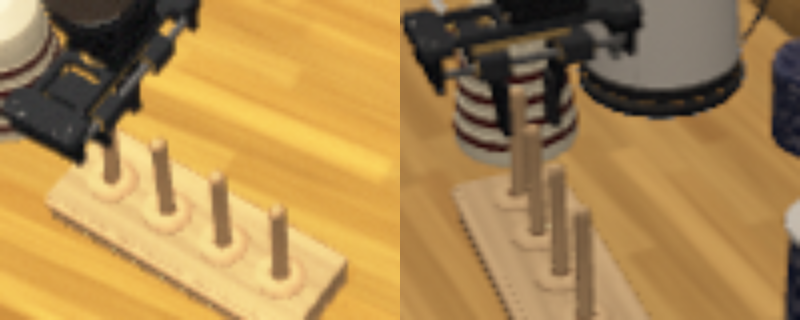

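Peg 1 sits between the fingers, close to the near finger (side crop ~(515,110)); contact is just about to happen or the peg is tipping. Push on.

Request:
apply_moves(
  deltas=[
    [0.4,0.004,0,0,0,0,0],
    [0.4,0.008,0,0,0,0,0],
    [0.4,0.008,0,0,0,0,0],
    [0.4,0.008,0,0,0,0,0],
  ],
)

```text
t: 2.88
eef_pos: [0.5481, 0.2596, 0.1224]
tool_rot: [3.141, -0.0, -1.665]
force: [-0.0, 0.1, -0.3]
width: 0.4
gripper_force: 0.2
```

Request:
apply_moves(
  deltas=[
    [0.4,0.004,0,0,0,0,0],
    [0.4,0.006,0,0,0,0,0],
    [0.4,0.006,0,0,0,0,0],
  ],
)

```text
t: 3.13
eef_pos: [0.5503, 0.2594, 0.1224]
tool_rot: [3.14, -0.001, -1.665]
force: [-3.4, 0.5, 2.1]
width: 0.4
gripper_force: 2.1
```

Request:
apply_moves(
  deltas=[
    [0.4,-0.02,0,0,0,0,0],
    [0.4,-0.04,0,0,0,0,0],
    [0.4,-0.05,0,0,0,0,0],
    [0.4,-0.05,0,0,0,0,0],
    [0.4,-0.05,0,0,0,0,0],
  ],
)

```text
t: 3.55
eef_pos: [0.5259, 0.2598, 0.1229]
tool_rot: [-3.141, 0.0, -1.664]
force: [-0.6, -0.5, -0.0]
width: 0.403
gripper_force: 0.0
```

Request:
apply_moves(
  deltas=[
    [0.4,-0.004,0,0,0,0,0],
    [0.4,-0.01,0,0,0,0,0],
    [0.4,-0.01,0,0,0,0,0],
    [0.4,-0.01,0,0,0,0,0],
  ],
)

```text
t: 3.88
eef_pos: [0.5211, 0.2596, 0.1225]
tool_rot: [-3.142, 0.0, -1.665]
force: [-0.5, 0.9, 0.7]
width: 0.398
gripper_force: 0.0
```

Free travel >29 mm with 20 mm finger clearance: peg 1 is loose. Centre, grip, lift gently.

Request:
apply_moves(
  deltas=[
    [0.4,0.014,-0.004,0,0,0,0],
    [0.1,0.014,-0.004,0,0,0,0],
    [0.1,0.014,-0.004,0,0,0,0],
    [0.1,0.014,-0.004,0,0,0,0],
    [0.1,0.014,-0.004,0,0,0,0],
  ],
  force=10,
)

```text
t: 4.3
eef_pos: [0.5281, 0.2576, 0.1224]
tool_rot: [3.141, -0.0, -1.665]
force: [0.2, -0.3, -0.0]
width: 0.182
gripper_force: 0.0
```

Request:
apply_moves(
  deltas=[
    [0.1,0,0,0.01,0,0,0],
    [0.1,0,0,0.02,0,0,0],
    [0.1,0,0,0.03,0,0,0],
    [0.1,0,0,0.04,0,0,0],
  ],
)

```text
t: 4.63
eef_pos: [0.5282, 0.2577, 0.1433]
tool_rot: [-3.141, 0.0, -1.665]
force: [0.8, -0.2, -0.6]
width: 0.168
gripper_force: 10.0
```

Request:
apply_moves(
  deltas=[
    [0.1,0,0,0.07,0,0,0],
    [0.1,0,0,0.15,0,0,0],
    [0.1,0,0,0.24,0,0,0],
    [0.1,0,0,0.24,0,0,0],
    [0.1,0,0,0.24,0,0,0],
  ],
)

```text
t: 5.05
eef_pos: [0.5294, 0.2586, 0.2671]
tool_rot: [-3.135, 0.006, -1.665]
force: [0.0, -0.6, -0.1]
width: 0.168
gripper_force: 10.0
```

```bash
python3 - <<'E'
from h import *
t=viewer.grab_frame("top");s=viewer.grab_frame("side");st()
a=cv2.resize(t[95:215,150:270],None,fx=3.3,fy=3.3);b=cv2.resize(s[85:205,185:305],None,fx=3.3,fy=3.3)
cv2.imwrite("pics/m3.png",np.hstack([a,b]))
E
```

```text
t 5.15 p [0.5275 0.2575 0.2623] r [ 3.141  0.    -1.665] F [-0.14 -0.51 -0.47] w 0.171 g 9.98
```

View pics/m3.png

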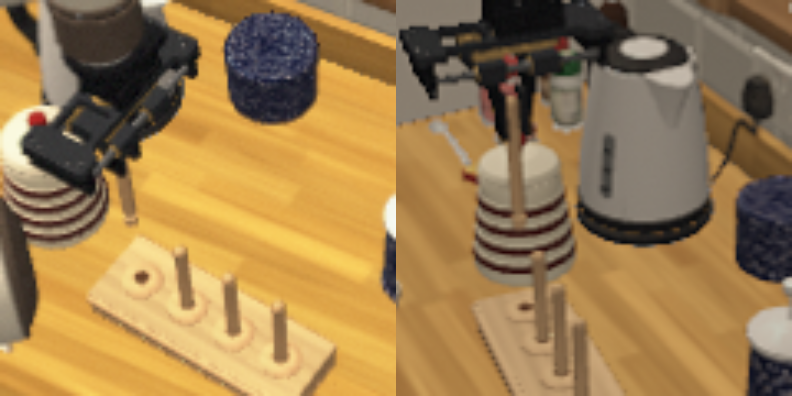

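The peg is held upright; its foot is at top-crop (131,221) and side-crop (518,224); its socket (142,277) is empty.

```bash
python3 - <<'E'
from h import *
a=(122/3.3+185-.35,223/3.3+85-.35);b=(131/3.3+150-.35,221/3.3+95-.35)
print(tri(a,b),onz("side",a,.145),onz("top",b,.145))
E
```

```text
[0.5282748  0.25859769 0.15732131] [0.53447253 0.27711768 0.145     ] [0.53664315 0.26434347 0.145     ]
```

Request:
apply_moves(
  deltas=[
    [0.1,0,0,0.08,0,0,0],
    [0.1,-0.05,-0.06,0.08,0,0,0],
    [0.1,-0.1,-0.12,0.08,0,0,0],
    [0.1,-0.12,-0.2,0.08,0,0,0],
    [0.1,-0.14,-0.28,0.08,0,0,0],
  ],
)

```text
t: 5.57
eef_pos: [0.456, 0.1163, 0.3008]
tool_rot: [3.139, -0.002, -1.663]
force: [1.1, -1.0, -0.0]
width: 0.165
gripper_force: 10.0
```

Request:
apply_moves(
  deltas=[
    [0.1,-0.006,-0.08,0,0,0,0],
    [0.1,-0.012,-0.16,0,0,0,0],
    [0.1,-0.018,-0.24,0,0,0,0],
    [0.1,-0.024,-0.32,0,0,0,0],
    [0.1,-0.028,-0.4,0,0,0,0],
  ],
)

```text
t: 5.98
eef_pos: [0.4424, -0.0841, 0.301]
tool_rot: [3.138, -0.0, -1.664]
force: [1.6, 0.1, -1.1]
width: 0.17
gripper_force: 10.0
```

Request:
apply_moves(
  deltas=[
    [0.1,-0.004,-0.08,0,0,0,0],
    [0.1,-0.004,-0.16,0,0,0,0],
    [0.1,-0.004,-0.224,0,0,0,0],
    [0.1,-0.004,-0.224,0,0,0,0],
    [0.1,-0.004,-0.224,0,0,0,0],
  ],
)

```text
t: 6.4
eef_pos: [0.4409, -0.1956, 0.3004]
tool_rot: [3.137, 0.0, -1.669]
force: [-0.2, 0.6, -0.1]
width: 0.171
gripper_force: 10.0
```

Request:
apply_moves(
  deltas=[
    [0.1,0,0,0,0,0,0],
    [0.1,0,0,0,0,0,0],
  ],
)

```text
t: 6.57
eef_pos: [0.4418, -0.1935, 0.3017]
tool_rot: [3.14, 0.0, -1.664]
force: [0.2, -0.4, -0.4]
width: 0.165
gripper_force: 10.0
```

Request:
apply_moves(
  deltas=[
    [0.1,0,0,-0.08,0,0,0],
    [0.1,0,0,-0.16,0,0,0],
    [0.1,0,0,-0.24,0,0,0],
    [0.1,0,0,-0.3,0,0,0],
    [0.1,0,0,-0.334,0,0,0],
  ],
)

```text
t: 6.98
eef_pos: [0.4397, -0.1925, 0.1318]
tool_rot: [3.135, 0.001, -1.663]
force: [0.4, -0.7, -0.4]
width: 0.171
gripper_force: 10.0
```

Request:
apply_moves(
  deltas=[
    [0.1,0,0,-0.004,0,0,0],
    [0.1,0,0,-0.01,0,0,0],
    [0.1,0,0,-0.016,0,0,0],
    [0.1,0,0,-0.016,0,0,0],
  ],
)

```text
t: 7.32
eef_pos: [0.443, -0.194, 0.1285]
tool_rot: [-3.139, -0.0, -1.664]
force: [-0.5, 0.6, -0.0]
width: 0.163
gripper_force: 10.0
```

Request:
apply_moves(
  deltas=[
    [0.1,0,0,-0.004,0,0,0],
    [0.1,0,0,-0.008,0,0,0],
    [0.1,0,0,-0.008,0,0,0],
  ],
)

```text
t: 7.57
eef_pos: [0.4422, -0.1944, 0.1238]
tool_rot: [-3.141, 0.0, -1.665]
force: [-1.0, -1.2, -0.6]
width: 0.167
gripper_force: 10.0
```

Request:
apply_moves(
  deltas=[
    [0.1,0,0,-0.002,0,0,0],
    [0.1,0,0,-0.004,0,0,0],
    [0.1,0,0,-0.006,0,0,0],
    [0.1,0,0,-0.006,0,0,0],
  ],
)

```text
t: 7.9
eef_pos: [0.4422, -0.1945, 0.1205]
tool_rot: [-3.141, -0.0, -1.665]
force: [0.2, -0.3, 0.0]
width: 0.168
gripper_force: 10.0
```

```bash
python3 - <<'E'
from h import *
t=viewer.grab_frame("top");s=viewer.grab_frame("side");st()
a=cv2.resize(t[190:290,260:380],None,fx=3.3,fy=3.3);b=cv2.resize(s[220:320,215:335],None,fx=3.3,fy=3.3)
cv2.imwrite("pics/m4.png",np.hstack([a,b]))
E
```

```text
t 8.0 p [ 0.4421 -0.1944  0.1205] r [-3.141 -0.    -1.665] F [-0.97 -0.51  0.04] w 0.169 g 9.98
```

View pics/m4.png

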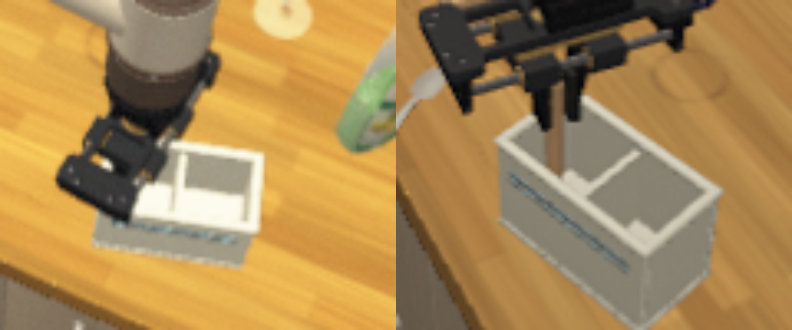

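Peg is inside the left cell (side crop (555,150)). Lower to floor contact.

Request:
apply_moves(
  deltas=[
    [0.1,0,0,-0.002,0,0,0],
    [0.1,0,0,-0.004,0,0,0],
    [0.1,0,0,-0.004,0,0,0],
  ],
)

```text
t: 8.25
eef_pos: [0.4436, -0.1949, 0.1202]
tool_rot: [-3.138, -0.001, -1.664]
force: [-0.6, -0.3, 9.2]
width: 0.168
gripper_force: 10.0
```

Request:
apply_moves(
  deltas=[
    [0.1,0,0,-0.002,0,0,0],
    [0.1,0,0,-0.004,0,0,0],
    [0.1,0,0,-0.004,0,0,0],
  ],
)

```text
t: 8.5
eef_pos: [0.4447, -0.1953, 0.1196]
tool_rot: [-3.136, -0.002, -1.663]
force: [-0.8, -0.8, 14.2]
width: 0.168
gripper_force: 10.1
```

Request:
apply_moves(
  deltas=[
    [0.1,0,0,0.007,0,0,0],
    [0.1,0,0,0.007,0,0,0],
    [0.26,0,0,0.007,0,0,0],
    [0.4,0,0,0.007,0,0,0],
    [0.4,0,0,0.007,0,0,0],
  ],
)

```text
t: 8.92
eef_pos: [0.4417, -0.1943, 0.1195]
tool_rot: [3.14, 0.0, -1.665]
force: [0.1, 0.6, -0.2]
width: 0.315
gripper_force: 0.0
```

Request:
apply_moves(
  deltas=[
    [0.4,0,0,0,0,0,0],
    [0.4,0,0,0.05,0,0,0],
    [0.4,0,0,0.13,0,0,0],
    [0.4,0,0,0.2,0,0,0],
    [0.4,0,0,0.24,0,0,0],
  ],
)

```text
t: 9.33
eef_pos: [0.4435, -0.1949, 0.2439]
tool_rot: [-3.136, -0.001, -1.664]
force: [0.1, 0.5, 0.9]
width: 0.397
gripper_force: 0.0
```

```bash
python3 - <<'E'
from h import *
t=viewer.grab_frame("top");s=viewer.grab_frame("side");st()
a=cv2.resize(t[190:290,260:380],None,fx=3.3,fy=3.3);b=cv2.resize(s[220:320,215:335],None,fx=3.3,fy=3.3)
cv2.imwrite("pics/m5.png",np.hstack([a,b]))
E
```

```text
t 9.43 p [ 0.4443 -0.1949  0.2442] r [-3.132e+00 -1.000e-03 -1.664e+00] F [-1.13 -0.11 -0.25] w 0.402 g 0.0
```

View pics/m5.png

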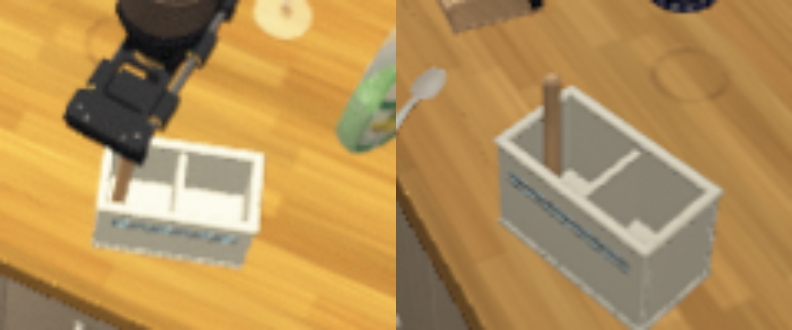

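Peg 1 stands in the left cell. Now test peg 4.

Request:
apply_moves(
  deltas=[
    [0.4,0.02,0.08,0,0,0,0],
    [0.4,0.04,0.16,0,0,0,0],
    [0.4,0.06,0.24,0,0,0,0],
    [0.4,0.08,0.32,0,0,0,0],
    [0.4,0.1,0.4,0,0,0,0],
  ],
)

```text
t: 9.85
eef_pos: [0.4915, 0.0073, 0.2389]
tool_rot: [3.14, -0.0, -1.665]
force: [1.0, -0.2, 0.5]
width: 0.4
gripper_force: 0.0
```

Request:
apply_moves(
  deltas=[
    [0.4,0.016,0.07,0,0,0,0],
    [0.4,0.032,0.136,0,0,0,0],
    [0.4,0.032,0.136,0,0,0,0],
    [0.4,0.032,0.136,0,0,0,0],
  ],
)

```text
t: 10.18
eef_pos: [0.5077, 0.0751, 0.2384]
tool_rot: [3.139, -0.001, -1.662]
force: [0.2, -0.2, 0.1]
width: 0.402
gripper_force: 0.0
```

Request:
apply_moves(
  deltas=[
    [0.4,0,0,0,0,0,0],
    [0.4,0,0,0,0,0,0],
  ],
)

```text
t: 10.35
eef_pos: [0.5075, 0.0728, 0.2393]
tool_rot: [3.14, -0.001, -1.666]
force: [-0.9, -0.3, -0.1]
width: 0.4
gripper_force: 0.0
```

Request:
apply_moves(
  deltas=[
    [0.4,0,0,-0.08,0,0,0],
    [0.4,0,0,-0.16,0,0,0],
    [0.4,0,0,-0.234,0,0,0],
    [0.4,0,0,-0.234,0,0,0],
    [0.4,0,0,-0.234,0,0,0],
  ],
)

```text
t: 10.77
eef_pos: [0.5072, 0.0721, 0.1222]
tool_rot: [3.138, -0.003, -1.666]
force: [1.0, -0.5, 1.1]
width: 0.396
gripper_force: 0.0
```

Request:
apply_moves(
  deltas=[
    [0.4,0.01,0,0,0,0,0],
    [0.4,0.016,0,0,0,0,0],
    [0.4,0.022,0,0,0,0,0],
    [0.4,0.022,0,0,0,0,0],
    [0.4,0.022,0,0,0,0,0],
  ],
)

```text
t: 11.18
eef_pos: [0.5194, 0.0738, 0.1241]
tool_rot: [-3.14, 0.001, -1.665]
force: [-3.1, -0.6, 1.5]
width: 0.401
gripper_force: 0.9
```

Request:
apply_moves(
  deltas=[
    [0.4,0.004,0,0,0,0,0],
    [0.4,0.006,0,0,0,0,0],
    [0.4,0.006,0,0,0,0,0],
  ],
)

```text
t: 11.43
eef_pos: [0.5203, 0.0733, 0.1231]
tool_rot: [3.138, -0.001, -1.665]
force: [-6.9, 0.9, 6.6]
width: 0.401
gripper_force: 3.6
```

Firm (force builds at once at ~11 mm). Slide along the row to peg 3, jaws astride.

Request:
apply_moves(
  deltas=[
    [0.4,-0.027,0,0,0,0,0],
    [0.4,-0.027,0,0,0,0,0],
    [0.4,-0.02,0.06,0,0,0,0],
    [0.4,-0.013,0.123,0,0,0,0],
    [0.4,-0.013,0.123,0,0,0,0],
  ],
)

```text
t: 11.85
eef_pos: [0.5184, 0.1394, 0.1237]
tool_rot: [-3.137, 0.003, -1.661]
force: [-0.1, 0.2, 0.4]
width: 0.398
gripper_force: 0.0
```

Request:
apply_moves(
  deltas=[
    [0.4,0.01,0,0,0,0,0],
    [0.4,0.016,0,0,0,0,0],
    [0.4,0.022,0,0,0,0,0],
    [0.4,0.022,0,0,0,0,0],
    [0.4,0.022,0,0,0,0,0],
  ],
)

```text
t: 12.27
eef_pos: [0.5268, 0.1344, 0.1228]
tool_rot: [3.141, -0.0, -1.666]
force: [0.2, -0.1, 0.2]
width: 0.403
gripper_force: 0.0
```

Request:
apply_moves(
  deltas=[
    [0.4,0.004,0,0,0,0,0],
    [0.4,0.007,0,0,0,0,0],
    [0.4,0.007,0,0,0,0,0],
  ],
)

```text
t: 12.52
eef_pos: [0.5304, 0.1349, 0.123]
tool_rot: [-3.141, 0.0, -1.665]
force: [0.9, -0.4, 0.8]
width: 0.399
gripper_force: 0.0
```

Request:
apply_moves(
  deltas=[
    [0.4,0.004,0,0,0,0,0],
    [0.4,0.008,0,0,0,0,0],
    [0.4,0.01,0,0,0,0,0],
    [0.4,0.01,0,0,0,0,0],
  ],
)

```text
t: 12.85
eef_pos: [0.5348, 0.135, 0.1229]
tool_rot: [3.141, -0.0, -1.665]
force: [-1.4, -0.3, 1.9]
width: 0.402
gripper_force: 0.9
```

Request:
apply_moves(
  deltas=[
    [0.4,0.003,0,0,0,0,0],
    [0.4,0.005,0,0,0,0,0],
    [0.4,0.005,0,0,0,0,0],
  ],
)

```text
t: 13.1
eef_pos: [0.5363, 0.1347, 0.1228]
tool_rot: [3.139, -0.001, -1.665]
force: [-5.5, -0.5, 3.7]
width: 0.4
gripper_force: 2.8
```

Contact only at ~19 mm: loose. Check peg 2 to be sure.

Request:
apply_moves(
  deltas=[
    [0.4,-0.042,0,0,0,0,0],
    [0.4,-0.042,0,0,0,0,0],
    [0.4,-0.036,0.06,0,0,0,0],
    [0.4,-0.03,0.123,0,0,0,0],
    [0.4,-0.03,0.123,0,0,0,0],
  ],
)

```text
t: 13.52
eef_pos: [0.525, 0.2011, 0.1236]
tool_rot: [-3.137, 0.003, -1.661]
force: [0.8, -0.3, 0.4]
width: 0.397
gripper_force: 0.0
```

Request:
apply_moves(
  deltas=[
    [0.4,0.01,0,0,0,0,0],
    [0.4,0.016,0,0,0,0,0],
    [0.4,0.02,0,0,0,0,0],
    [0.4,0.02,0,0,0,0,0],
    [0.4,0.02,0,0,0,0,0],
  ],
)

```text
t: 13.93
eef_pos: [0.5327, 0.1959, 0.1229]
tool_rot: [3.141, 0.0, -1.666]
force: [0.6, 0.5, -0.8]
width: 0.399
gripper_force: 0.1
```

Request:
apply_moves(
  deltas=[
    [0.4,0.004,0,0,0,0,0],
    [0.4,0.007,0,0,0,0,0],
    [0.4,0.007,0,0,0,0,0],
  ],
)

```text
t: 14.18
eef_pos: [0.5343, 0.1959, 0.1228]
tool_rot: [3.137, -0.002, -1.666]
force: [-5.6, 0.9, 4.9]
width: 0.396
gripper_force: 3.1
```

Peg 2 firm. Back to peg 3, grip and lift.

Request:
apply_moves(
  deltas=[
    [0.4,-0.026,0,0,0,0,0],
    [0.4,-0.026,0,0,0,0,0],
    [0.4,-0.03,-0.06,0,0,0,0],
    [0.4,-0.036,-0.121,0,0,0,0],
    [0.4,-0.036,-0.121,0,0,0,0],
  ],
)

```text
t: 14.6
eef_pos: [0.517, 0.1325, 0.1228]
tool_rot: [3.14, -0.001, -1.668]
force: [-0.2, 0.2, -1.0]
width: 0.397
gripper_force: 0.0
```

Request:
apply_moves(
  deltas=[
    [0.1,0,0,0,0,0,0],
    [0.1,0,0,0,0,0,0],
    [0.1,0,0,0,0,0,0],
    [0.1,0,0,0,0,0,0],
    [0.1,0,0,0,0,0,0],
  ],
  force=10,
)

```text
t: 15.02
eef_pos: [0.5183, 0.1368, 0.123]
tool_rot: [-3.141, 0.0, -1.664]
force: [-0.5, -1.0, 0.2]
width: 0.169
gripper_force: 9.9
```

Request:
apply_moves(
  deltas=[
    [0.1,0,0,0,0,0,0],
    [0.1,0,0,0.02,0,0,0],
    [0.1,0,0,0.04,0,0,0],
    [0.1,0,0,0.08,0,0,0],
    [0.1,0,0,0.12,0,0,0],
  ],
)

```text
t: 15.43
eef_pos: [0.5179, 0.1361, 0.1842]
tool_rot: [3.141, -0.001, -1.665]
force: [-0.4, -0.4, -0.9]
width: 0.169
gripper_force: 9.9
```

Request:
apply_moves(
  deltas=[
    [0.1,0,0,0.08,0,0,0],
    [0.1,0,0,0.16,0,0,0],
    [0.1,0,0,0.232,0,0,0],
    [0.1,-0.04,-0.06,0.232,0,0,0],
    [0.1,-0.06,-0.13,0.232,0,0,0],
  ],
)

```text
t: 15.85
eef_pos: [0.4884, 0.0721, 0.3029]
tool_rot: [-3.135, 0.004, -1.661]
force: [0.1, -1.4, -1.1]
width: 0.167
gripper_force: 10.0
```

Request:
apply_moves(
  deltas=[
    [0.1,-0.006,-0.08,0,0,0,0],
    [0.1,-0.012,-0.16,0,0,0,0],
    [0.1,-0.018,-0.24,0,0,0,0],
    [0.1,-0.022,-0.32,0,0,0,0],
    [0.1,-0.026,-0.4,0,0,0,0],
  ],
)

```text
t: 16.27
eef_pos: [0.4744, -0.1306, 0.3007]
tool_rot: [-3.139, 0.0, -1.664]
force: [1.1, -0.4, -1.0]
width: 0.167
gripper_force: 10.0
```

Request:
apply_moves(
  deltas=[
    [0.1,0,-0.08,0,0,0,0],
    [0.1,0,-0.16,0,0,0,0],
    [0.1,0,-0.24,0,0,0,0],
    [0.1,0,-0.32,0,0,0,0],
    [0.1,0,-0.336,0,0,0,0],
  ],
)

```text
t: 16.68
eef_pos: [0.4745, -0.3016, 0.2996]
tool_rot: [-3.141, -0.002, -1.67]
force: [0.7, 0.4, -0.0]
width: 0.165
gripper_force: 10.0
```

Request:
apply_moves(
  deltas=[
    [0.1,0,0,0,0,0,0],
    [0.1,0,0,0,0,0,0],
    [0.1,0,0,0,0,0,0],
  ],
)

```text
t: 16.93
eef_pos: [0.4751, -0.296, 0.2996]
tool_rot: [-3.141, 0.0, -1.664]
force: [0.6, 0.8, -0.5]
width: 0.168
gripper_force: 10.0
```

Shift toward the cell centre for margin, then lower.

Request:
apply_moves(
  deltas=[
    [0.1,-0.007,0.02,0,0,0,0],
    [0.1,-0.007,0.02,-0.08,0,0,0],
    [0.1,-0.007,0.02,-0.14,0,0,0],
    [0.1,-0.007,0.02,-0.18,0,0,0],
    [0.1,-0.007,0.02,-0.18,0,0,0],
  ],
)

```text
t: 17.35
eef_pos: [0.4687, -0.2837, 0.2048]
tool_rot: [3.133, 0.003, -1.663]
force: [-0.4, 0.9, -0.7]
width: 0.169
gripper_force: 10.0
```

Request:
apply_moves(
  deltas=[
    [0.1,0,0,-0.05,0,0,0],
    [0.1,0,0,-0.1,0,0,0],
    [0.1,0,0,-0.14,0,0,0],
    [0.1,0,0,-0.16,0,0,0],
    [0.1,0,0,-0.16,0,0,0],
  ],
)

```text
t: 17.77
eef_pos: [0.4711, -0.2857, 0.1283]
tool_rot: [3.139, 0.001, -1.663]
force: [-0.9, 0.0, -0.1]
width: 0.167
gripper_force: 10.0
```

Request:
apply_moves(
  deltas=[
    [0.1,0,0,-0.004,0,0,0],
    [0.1,0,0,-0.008,0,0,0],
    [0.1,0,0,-0.01,0,0,0],
    [0.1,0,0,-0.01,0,0,0],
  ],
)

```text
t: 18.1
eef_pos: [0.4721, -0.287, 0.1249]
tool_rot: [-3.14, -0.0, -1.665]
force: [-0.6, 0.1, -0.7]
width: 0.167
gripper_force: 10.0
```

Request:
apply_moves(
  deltas=[
    [0.1,0,0,-0.002,0,0,0],
    [0.1,0,0,-0.006,0,0,0],
    [0.1,0,0,-0.006,0,0,0],
  ],
)

```text
t: 18.35
eef_pos: [0.4716, -0.287, 0.121]
tool_rot: [-3.141, -0.0, -1.665]
force: [0.3, 0.3, 0.1]
width: 0.165
gripper_force: 10.0
```

Request:
apply_moves(
  deltas=[
    [0.1,0,0,-0.002,0,0,0],
    [0.1,0,0,-0.004,0,0,0],
    [0.1,0,0,-0.004,0,0,0],
  ],
)

```text
t: 18.6
eef_pos: [0.4726, -0.2877, 0.1209]
tool_rot: [-3.139, -0.002, -1.664]
force: [-1.4, 0.4, 7.1]
width: 0.164
gripper_force: 10.0
```

Floor contact at the expected height (0.121). Relieve, open, retreat.

Request:
apply_moves(
  deltas=[
    [0.1,0,0,0.003,0,0,0],
    [0.1,0,0,0.003,0,0,0],
    [0.26,0,0,0.003,0,0,0],
    [0.4,0,0,0.003,0,0,0],
    [0.5,0,0,0.003,0,0,0],
  ],
)

```text
t: 19.02
eef_pos: [0.4713, -0.2867, 0.12]
tool_rot: [3.141, 0.0, -1.665]
force: [0.3, -0.3, -0.8]
width: 0.315
gripper_force: 0.0
```

Request:
apply_moves(
  deltas=[
    [0.5,0,0,0,0,0,0],
    [0.5,0,0,0.05,0,0,0],
    [0.5,0,0,0.13,0,0,0],
    [0.5,0,0,0.2,0,0,0],
    [0.5,0,0,0.26,0,0,0],
  ],
)

```text
t: 19.43
eef_pos: [0.4718, -0.2871, 0.2528]
tool_rot: [-3.14, -0.001, -1.665]
force: [0.9, -0.6, -0.1]
width: 0.494
gripper_force: 0.0
```

Request:
apply_moves(
  deltas=[
    [0.5,0,0.08,0.05,0,0,0],
    [0.5,0,0.16,0.05,0,0,0],
    [0.5,0,0.24,0.05,0,0,0],
    [0.5,0,0.3,0.05,0,0,0],
    [0.5,0,0.3,0.05,0,0,0],
  ],
)

```text
t: 19.85
eef_pos: [0.4713, -0.1329, 0.2758]
tool_rot: [-3.141, 0.001, -1.66]
force: [-1.0, -0.4, 0.1]
width: 0.496
gripper_force: 0.0
```

Request:
apply_moves(
  deltas=[
    [0.5,0,0,0,0,0,0],
    [0.5,0,0,0,0,0,0],
    [0.5,0,0,0,0,0,0],
    [0.5,0,0,0,0,0,0],
  ],
)

```text
t: 20.18
eef_pos: [0.4715, -0.1378, 0.2751]
tool_rot: [3.141, -0.0, -1.667]
force: [-0.0, 0.6, -0.4]
width: 0.496
gripper_force: 0.0
```

```bash
python3 - <<'E'
from h import *
t=viewer.grab_frame("top");s=viewer.grab_frame("side");st()
a=cv2.resize(t[130:300,150:380],(460,340))[:,:];b=cv2.resize(s[140:330,200:340],(340,461))
c=np.zeros((461,800,3),np.uint8);c[:340,:460]=a;c[:,460:]=b
cv2.imwrite("pics/m6.png",c)
E
```

```text
t 20.28 p [ 0.4715 -0.1378  0.2752] r [ 3.141 -0.    -1.667] F [ 0.45 -0.22 -0.6 ] w 0.503 g 0.0
```

View pics/m6.png

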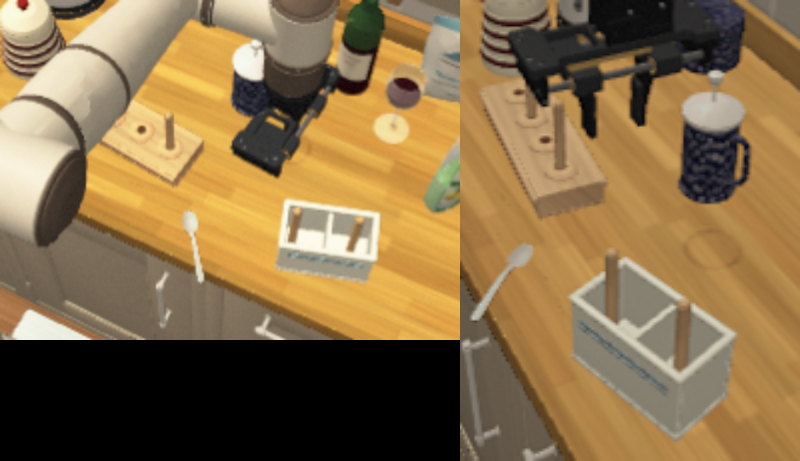

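Both pegs stand in the caddy (side crop (612,285) and (683,335)), and pegs 2 and 4 are still upright in the rack.

```bash
python3 -c "
from plant import job
print(job.close_job())"
```

```text
the job is handed in; nothing more can be done
None
```

Counting from the canister end, pegs 1 and 3 were loose and now stand in separate cells of the caddy, pegs 2 and 4 were firm and are still upright in the rack, and the job was handed in at about 20 s with no verdict returned.

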